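# Gauge the depth of a blind bore in a sharpening-steel holder

## Task

Find the bottom of the wider of the two bores in the wooden holder block: take the depth gauge by the grip on top of its rod, set its foot flat on the block over that bore and push the rod down until it bottoms out on the rubber pad. Keep it pressed on the bottom with a steady push of about 10 N for two seconds, never more than 20 N, then let go gently so that the gauge stays standing there, foot flat on the block and rod still on the bottom. Leave the pepper mill, salt shaker, mug and apple where they are.

Things in the scene. Friction and masses are not known exactly. Their poses are not given: they have to be found in the camera images.
- gauge: depth gauge (0.41 kg in all); this is its steel foot, a bar 90 x 32 x 14 mm (long along its x; 0.25 kg), origin at the centre of its underside, z up. A round aluminium rod, 12 mm thick with a tapered tip (8 mm at its end), slides straight up and down through the middle of the foot but does not turn in it. The gauge starts standing on its foot on the worktop with the rod fully up
- gauge_rod (a joint): how far the rod (0.16 kg with its grip) has been pushed down through the foot, m: 0 = fully up (stop; the tip is 1 mm inside the foot's underside, and the foot hangs from the rod when it is lifted), up to 0.078. It slides with light friction (0.6 N), so when let go over a hole it sinks under its own weight. As the foot comes to rest on something, the hand feels the foot's weight (2.5 N) go off and this friction, about 3 N in all, and no more until the tip meets something
- gauge_grip (a point): centre of the square dark wooden grip on top of the rod, 28 x 28 mm and 34 mm tall, sides parallel to the foot's x and y; 118 mm above the foot's underside while the rod is fully up; 85 mm of bare rod lie between the foot's top and the grip's underside
- gauge_tip (a point): lower end of the rod, on its axis, 117 mm below gauge_grip
- block: pale wooden block (a holder for sharpening steels) fixed on the worktop, 150 x 96 mm (long along its x) and 95 mm tall, flat level top; origin at the centre of its underside
- bore_mouth (a point): centre of the mouth of the wide bore, in the block's top face at x = +34 mm: 16 mm across with a 2 mm chamfer (the rod has 2 mm of play all round), vertical and blind. Its depth to the pad is not known beforehand: 30 to 58 mm
- narrow_bore_mouth (a point): centre of the mouth of the narrow bore at x = -36 mm, 9 mm across: not the one to gauge, the rod does not fit
- bore_pad (a joint): how far the black rubber pad on the bottom of the wide bore is pressed in, m: 0 = free; it yields 1 mm for each 3 N like a spring, up to 10 mm, and springs back
- pepper_mill: bystander: turned dark wooden pepper mill, 58 mm thick, 170 mm tall, standing; origin under its centre
- salt_shaker: bystander: glass salt shaker, 44 mm thick, 90 mm tall, standing; origin under its centre
- mug: bystander: green and white mug, 86 mm across, 99 mm tall, standing; origin under its centre
- apple: bystander: yellow apple, 80 mm; origin at its underside

How it is judged:
On the way, in this order (a step that is already met when the one before it is completed fails the run):
1. the gauge is lifted clear of the worktop (height (world z) of gauge above 0.05 m), for 0.1 s.
2. with the foot flat on the block over the wide bore, the rod is held pressed on the bottom pad with at least 5 N (pad in by 1.7 mm) for 1.2 s (value of joint bore_pad above 0.0017 m and horizontal distance between gauge_tip and bore_mouth below 0.004 m and angle between gauge's own z axis and vertical below 0.06 rad and z of gauge in the frame of bore_mouth below 0.003 m), for 1.2 s.
At the end, for the whole second after the job is handed in: the gauge stands released and at rest on the block: rod in the wide bore (tip within 4 mm of its axis) and still resting on the pad (pressing it in by more than 0.2 mm), foot flat on the block's top (within 3 mm, tilted less than 0.05 rad) (value of joint bore_pad above 0.0002 m and horizontal distance between gauge_tip and bore_mouth below 0.004 m and angle between gauge's own z axis and vertical below 0.05 rad and z of gauge in the frame of bore_mouth below 0.003 m and linear speed of gauge below 0.02 m/s); the robot touches nothing.
It fails at once if the pad is pressed with more than about 22 N (in by more than 7.3 mm) (value of joint bore_pad above 0.0073 m).
It fails at once if the gauge is pushed against the block with more than 30 N (contact force between gauge and block above 30 N).
It fails at once if a bystander is moved by more than 20 mm (distance of any of pepper_mill, salt_shaker, mug, apple from where it was at the start of the episode above 0.02 m).
It also fails if it takes over 54 s, if anything falls off the work surface, if the arm or the gripper's body presses on something with over 40 N, if the wrist force passes 120 N, or if a joint passes its speed limit or range.

## Robot

A 6-joint arm with a two-finger parallel gripper is mounted at the origin on a cart in front of the work surface, level with it; the furniture and walls round the work are solid. World frame = base frame: x ahead of the robot, y to its left, z up, the work surface at z = 0. Lengths are in m, angles in rad, forces in N, time in s.
With the tool pointing down it reaches from about 0.35 to 0.975 m from the base axis. Payload 4.9 kg.
Tool frame: the origin (TCP) lies between the finger pads; the fingertips stand 19 mm ahead of it and the grasp point (between the pads) is the TCP; z points along the fingers, y is the direction in which the jaws open and shut (so a half turn about z gives the same grasp; the last joint's range is limited). The gripper opens to 85 mm and grips with 20 to 120 N. Pads are 22 mm wide; open, the fingers measure 114 mm over their backs; the gripper's body (76 mm by 85 mm) begins 54 mm behind the grasp point. The pads swing forward as they close: fully open they stand 13 mm farther back than shut.
Start: joints at [-1.246, 0.053, 1.613, -0, 1.476, -0.119], TCP at [0.268, -0.564, 0.25] pointing down, gripper open.
Joint ranges: [-3.01, 3.01], [-1.01, 2.22], [0.06, 2.58], [-1.02, 4.17], [0.09, 2.62], [-3.14, 3.14]. Speed limits (rad/s): [2.57, 2.57, 3.14, 3.14, 3.14, 3.14].

## Interface

Orientations are given as a unit quaternion [w, x, y, z].
In Python, from plant import state, grab_frame, calibration, job_done gives the robot as it stands. The module is installed in compiled form; this text tells all that it offers.
- The arm moves only by the tool servo_tool, never from a script. Its argument "deltas" is a list that holds one entry, the list of rows, each a list of 5 numbers: the finger opening in mm, from 0 to 85.4, then the shift along the world's x, y, z in mm, then the turn about the world's z in units of 6 degrees (1.0 is 6 degrees). A call has 1 to 5 rows; each row is the pose to reach, as a shift and turn from the pose commanded when the call began; what a row does not reach only later rows make up. A row lasts 1/8 s, in which the tool goes at most 62.5 mm and 10.7 degrees, less where a joint would pass 70% of its speed; a pose out of reach is approached as far as the arm can. A call with a gripper value outside its range is refused whole. The fingers move at their own pace and stop on an object; the grip force is fixed at half the most. Time passes only in rows, so rows that repeat a pose let the fingers close. It gives the time, the measured TCP pose, the force and the opening at its end, in the units of the state.
- state(): the state, without advancing time (a new reading comes with each control period).
- grab_frame(name): name is "scene" or "side" or "wrist"; returns the picture (400x640x3 uint8, red, green, blue); there is no depth.
- calibration(name): a dict with "intrinsics" (3x3 intrinsics, pixels), "world_from_camera" (4x4, takes a point from camera to world coordinates). Camera axes: x right, y down, z forward; pixel columns grow to the right and rows downward; lengths in m; the calibration is good to about 2 mm. A picture is of the moment at which its call begins: read the wrist's pose just before it. calibration takes no time and is no camera call; for the wrist camera it gives the pose at the moment of the call.
- job_done(): hands the job in, once; it reports no verdict.
The state is a dict: "time": time; "joint_pos": joint angles; "joint_vel": joint speeds; "joint_efforts": joint torques, N m; "tool_pos": TCP position; "tool_rot": TCP orientation; "contact_force": force on the tool from outside, world axes, zero at the start; "ft_torque": the same for the moment, N m; "gripper_width": opening from 0.0 (shut) to 1.0 (fully open).
Only numpy, scipy, OpenCV 4.12 (cv2) and the standard library are available. Lean on these libraries where they do the work, as an engineer would, in place of code of your own. Each camera call takes 0.05 s, during which the arm holds its last target.

## Working session

There is one attempt and no reset: what is moved stays moved. The work goes in short steps, Python scripts to look and compute and a tool call to move; the robot and the scene stay as the last step left them, time stands still between calls to the robot, and variables do not carry over. Pictures are saved under pics/ and viewed, and the job is handed in when it is done.

Besides the shell and the picture viewer there is one more tool, called by a JSON object that holds its "method" and its "body", one argument or row to a line. servo_tool: Moves the arm, as the interface text tells. Its arguments: {"type":"object","properties":{"deltas":{"type":"array","items":{"type":"array","items":{"type":"array","items":{"type":"number"}}}}},"required":["deltas"]}

```bash
mkdir -p pics
python3 - <<'E'
from plant import *
import cv2
print(state())
for n in ("scene","side","wrist"):
    c=calibration(n); print(n,c["intrinsics"].tolist(),c["world_from_camera"].round(4).tolist())
    cv2.imwrite(f"pics/{n}0.png",grab_frame(n)[:,:,::-1])
E
```

```text
{'time': 0.0, 'joint_pos': array([-1.24600082e+00,  5.33618477e-02,  1.61424379e+00,  3.64946325e-05,
        1.47603307e+00, -1.18981170e-01]), 'joint_vel': array([-1.61697538e-05, -6.62962395e-05,  1.05162329e-03,  1.10580537e-03,
        1.05676000e-03, -9.99196585e-04]), 'joint_efforts': array([ 1.49879397e-03, -3.93676400e+01, -3.70176458e+01, -5.89862043e-05,
        7.04114093e-03,  5.03794851e-06]), 'tool_pos': array([ 0.26818198, -0.56390611,  0.24908989]), 'tool_rot': array([-1.01948290e-03,  9.75483492e-01,  2.20070239e-01, -8.70237366e-05]), 'contact_force': array([ 0.68786041,  0.05012752, -0.724405  ]), 'ft_torque': array([-0.01297768,  0.02059159,  0.0151199 ]), 'gripper_width': 1.0020909284296333}
scene [[489.90934242345963, 0.0, 320.09720002868045], [0.0, 489.90934242345963, 204.93195286751322], [0.0, 0.0, 1.0]] [[-0.4854, -0.6085, 0.6277, -0.1185], [-0.8742, 0.328, -0.358, 0.7394], [0.0119, -0.7225, -0.6912, 0.882], [0.0, 0.0, 0.0, 1.0]]
side [[425.0282653327719, 0.0, 322.29717940520396], [0.0, 425.0282653327719, 205.71084121559124], [0.0, 0.0, 1.0]] [[0.9356, -0.2172, 0.2783, 0.3348], [-0.3526, -0.5365, 0.7667, -0.3298], [-0.0172, -0.8155, -0.5785, 0.5954], [0.0, 0.0, 0.0, 1.0]]
wrist [[304.0065558680585, 0.0, 320.39436997429743], [0.0, 304.0065558680585, 196.94533168223631], [0.0, 0.0, 1.0]] [[0.429, -0.8655, -0.2587, 0.3348], [-0.9033, -0.4117, -0.1205, -0.5327], [-0.0022, 0.2854, -0.9584, 0.3733], [0.0, 0.0, 0.0, 1.0]]
```

View pics/scene0.png

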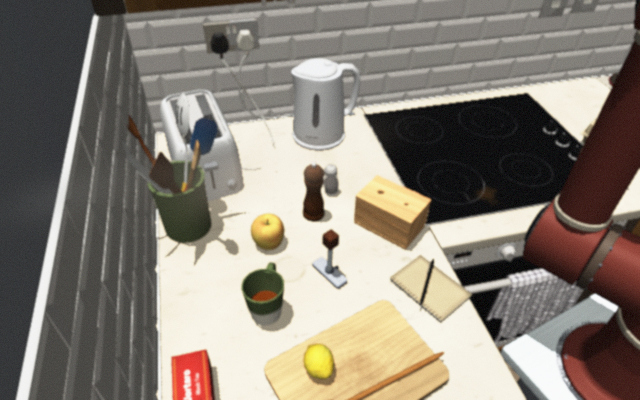

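View pics/side0.png

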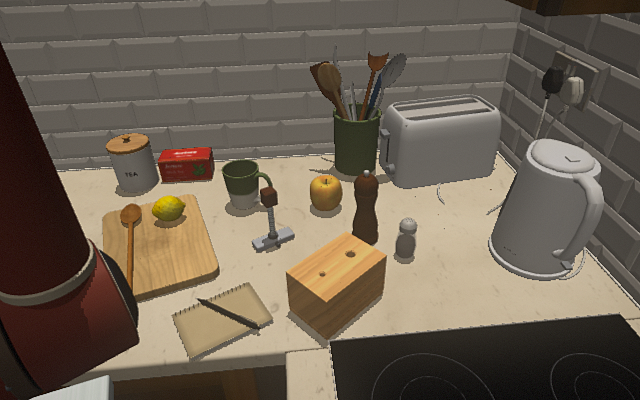

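View pics/wrist0.png

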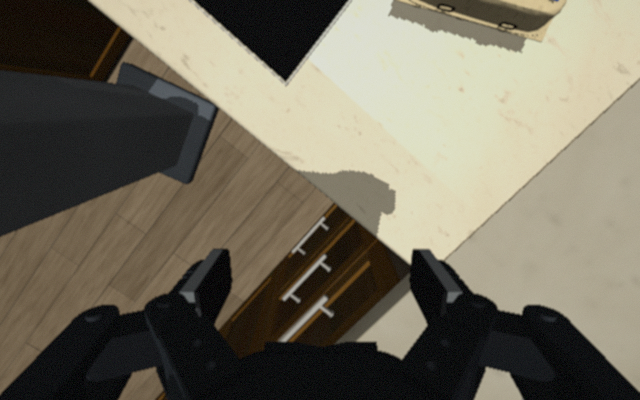

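Both overview cameras show everything. In the side view the gauge's grip is near (268,197), its foot near (273,239), and the block's wide bore near (351,254). In the scene view they are at about (331,238), (329,272) and (380,191). Zooming in next.

```bash
cat > h.py <<'E'
import numpy as np, cv2
from plant import *
def ray(n,uv,c=None):
    c=c or calibration(n); K=c["intrinsics"];T=c["world_from_camera"]
    d=T[:3,:3]@np.linalg.solve(K,[uv[0],uv[1],1.]); return T[:3,3],d/np.linalg.norm(d)
def plane(n,uv,z,c=None):
    o,d=ray(n,uv,c); return o+d*(z-o[2])/d[2]
def tri(n1,u1,n2,u2):
    o1,d1=ray(n1,u1);o2,d2=ray(n2,u2)
    A=np.stack([d1,-d2],1);t=np.linalg.lstsq(A,o2-o1,rcond=None)[0]
    a=o1+t[0]*d1;b=o2+t[1]*d2; return (a+b)/2,np.linalg.norm(a-b)
def proj(n,p,c=None):
    c=c or calibration(n);T=np.linalg.inv(c["world_from_camera"]);q=c["intrinsics"]@(T[:3,:3]@np.array(p)+T[:3,3]);return q[:2]/q[2]
def crop(src,dst,x0,y0,w,h,k):
    im=cv2.imread(src)[y0:y0+h,x0:x0+w]; cv2.imwrite(dst,cv2.resize(im,None,fx=k,fy=k,interpolation=cv2.INTER_CUBIC))
E
python3 - <<'E'
from h import *
crop("pics/scene0.png","pics/sc1.png",300,160,140,130,5)
crop("pics/side0.png","pics/si1.png",240,170,160,120,5)
print(tri("scene",(331,238),"side",(268,197)))
print(tri("scene",(380,191),"side",(351,254)))
print(tri("scene",(405,205),"side",(323,273)))
E
```

```text
(array([0.47491234, 0.37264189, 0.1182842 ]), np.float64(0.001787354869699062))
(array([0.57193538, 0.18022248, 0.09277338]), np.float64(0.000413830897986627))
(array([0.50779363, 0.15442798, 0.09094196]), np.float64(0.00405895504631112))
```

View pics/sc1.png

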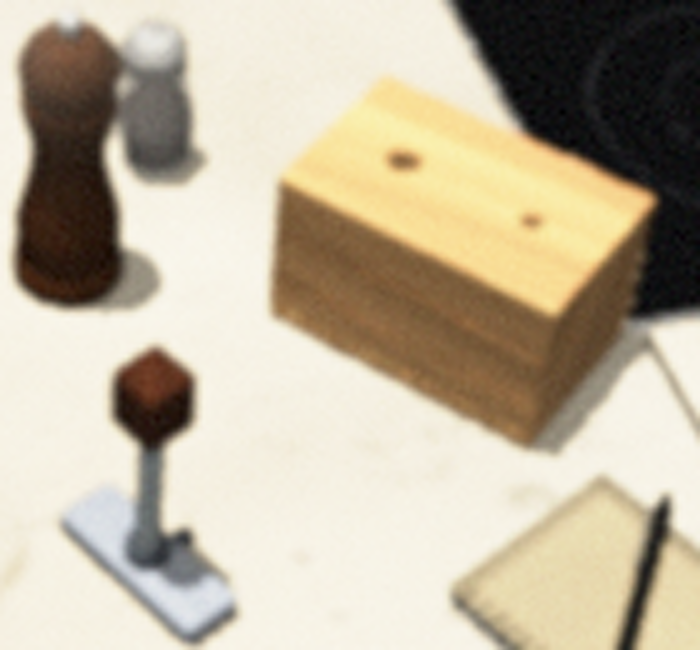

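View pics/si1.png

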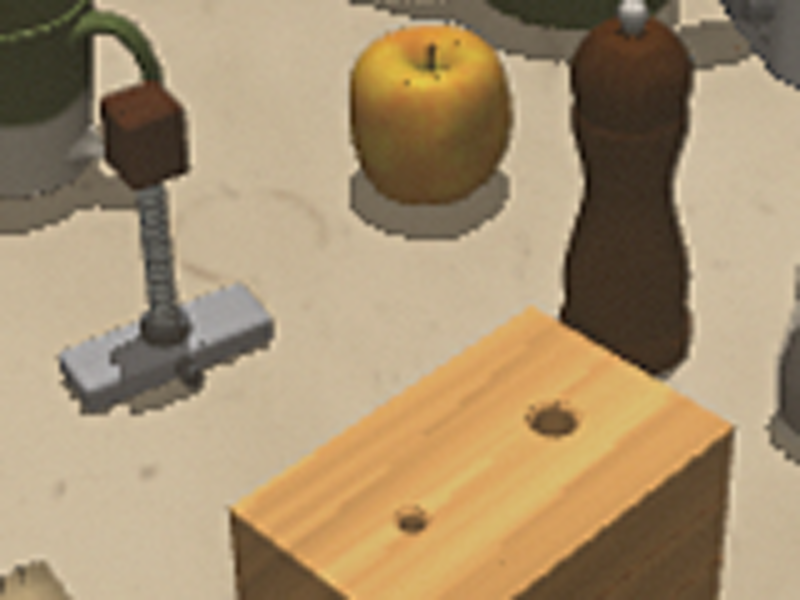

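Run:
```python
from h import *
S=lambda L:[(300+x/5-.4,160+y/5-.4) for x,y in L]
D=lambda L:[(240+x/5-.4,170+y/5-.4) for x,y in L]
def rep(name,P):
    P=np.array(P); print(name,P.round(4).tolist(),'mean',P.mean(0).round(4))
    for i in range(len(P)-1):
        v=P[i+1]-P[i]; print('  len',np.linalg.norm(v).round(4),'yaw deg',np.degrees(np.arctan2(v[1],v[0])).round(1))
rep('foot scene',[plane("scene",u,.014)[:2] for u in S([(62,522),(110,485),(238,605),(190,632)])])
rep('foot side',[plane("side",u,.014)[:2] for u in D([(60,357),(245,285),(272,320),(85,392)])])
rep('block scene',[plane("scene",u,.095)[:2] for u in S([(280,183),(385,80),(657,203),(553,318)])])
rep('block side',[plane("side",u,.095)[:2] for u in D([(232,512),(535,310),(733,430)])])
print('wide',plane("scene",S([(404,160)])[0],.095),plane("side",D([(553,421)])[0],.094))
print('narrow',plane("scene",S([(531,220)])[0],.095),plane("side",D([(411,521)])[0],.095))
print('grip',tri("scene",S([(154,397)])[0],"side",D([(145,135)])[0]))
q=state()['tool_rot']; from scipy.spatial.transform import Rotation as R
print(R.from_quat(q[[1,2,3,0]]).as_matrix().round(3))
```

```text
foot scene [[0.5085, 0.4005], [0.5172, 0.3706], [0.43, 0.3545], [0.4274, 0.3807]] mean [0.4708 0.3766]
  len 0.0312 yaw deg -73.7
  len 0.0887 yaw deg -169.6
  len 0.0262 yaw deg 95.6
foot side [[0.4294, 0.3759], [0.5171, 0.394], [0.5208, 0.366], [0.434, 0.3498]] mean [0.4753 0.3714]
  len 0.0895 yaw deg 11.7
  len 0.0282 yaw deg -82.4
  len 0.0883 yaw deg -169.4
block scene [[0.5824, 0.2432], [0.6217, 0.1571], [0.4863, 0.0939], [0.4484, 0.1826]] mean [0.5347 0.1692]
  len 0.0947 yaw deg -65.5
  len 0.1495 yaw deg -155.0
  len 0.0965 yaw deg 113.1
block side [[0.4518, 0.177], [0.5882, 0.238], [0.6258, 0.1513]] mean [0.5553 0.1888]
  len 0.1495 yaw deg 24.1
  len 0.0945 yaw deg -66.6
wide [0.56801501 0.18211753 0.095     ] [0.57004457 0.17981896 0.094     ]
narrow [0.50505818 0.15326324 0.095     ] [0.50592247 0.15092058 0.095     ]
grip (array([0.47563281, 0.37443801, 0.11688401]), np.float64(0.0006320374684749607))
[[ 0.903  0.429 -0.001]
 [ 0.429 -0.903  0.002]
 [ 0.    -0.002 -1.   ]]
```

Run:
```python
from h import *
# mill top knob ~ z .17 ; base centres
print('mill top',tri("scene",(314,165),"side",(366.5,173)))
print('mill base',plane("scene",(313,214),0), plane("side",(365,238),0))
print('mug rim', plane("scene",(264,281),.099),plane("side",(240,171),.099))
print('mug handle',tri("scene",(272,267),"side",(266,180)))
print('apple',plane("scene",(267,231),.04),plane("side",(326,193),.04))
print('salt',plane("scene",(331,172),.08),plane("side",(407,224),.08))
```

```text
mill top (array([0.66114129, 0.31366866, 0.16249892]), np.float64(0.0030825751661950522))
mill base [0.66178423 0.31486041 0.        ] [0.66475559 0.31045865 0.        ]
mug rim [0.45438244 0.53805996 0.099     ] [0.44700389 0.52804135 0.099     ]
mug handle (array([0.49848317, 0.50237106, 0.07604077]), np.float64(0.00307012461689767))
apple [0.62788141 0.45629761 0.04      ] [0.62842785 0.4515304  0.04      ]
salt [0.70277446 0.24067084 0.08      ] [0.71528089 0.23268621 0.08      ]
```

{"method": "servo_tool", "body": {
  "deltas": [
    [[85,30,50,10,0],[85,60,105,20,-0.6],[85,90,160,30,-1.2],[85,115,215,40,-1.8],[85,140,270,40,-2.4]]
  ]
}}

```text
time: 0.78
tool_pos: [0.4091, -0.2928, 0.2912]
tool_rot: [0.001, 0.995, 0.095, 0.001]
contact_force: [1.0, -0.3, -0.8]
gripper_width: 0.997
```

{"method": "servo_tool", "body": {
  "deltas": [
    [[85,15,60,0,0],[85,25,120,0,0],[85,30,180,0,0],[85,35,240,0,0],[85,35,300,0,0]]
  ]
}}

```text
time: 1.4
tool_pos: [0.443, 0.0075, 0.2901]
tool_rot: [-0.0, 0.995, 0.096, 0.0]
contact_force: [2.0, 0.3, -0.1]
gripper_width: 1.001
```

{"method": "servo_tool", "body": {
  "deltas": [
    [[85,5,60,0,0],[85,10,120,0,0],[85,10,180,0,0],[85,10,240,0,0],[85,10,300,0,0]]
  ]
}}

```text
time: 2.02
tool_pos: [0.4529, 0.3076, 0.2901]
tool_rot: [0.0, 0.995, 0.096, 0.0]
contact_force: [1.0, 0.0, -0.3]
gripper_width: 0.993
```

{"method": "servo_tool", "body": {
  "deltas": [
    [[60,10,33,-15,0],[60,20.5,66,-30,0],[60,20.5,66,-30,0],[60,20.5,66,-30,0]]
  ]
}}

```text
time: 2.52
tool_pos: [0.4737, 0.3711, 0.2602]
tool_rot: [0.0, 0.995, 0.096, -0.0]
contact_force: [0.4, 0.5, -0.1]
gripper_width: 0.701
```

Run:
```python
from h import *
s=state();c=calibration("wrist");print(s['tool_pos'],c["world_from_camera"].round(4).tolist())
for n in("wrist","side"): cv2.imwrite(f"pics/{n}1.png",grab_frame(n)[:,:,::-1])
print(proj("wrist",(.4735,.3735,.135),c),proj("wrist",(.569,.181,.095),c))
```

```text
[0.47371973 0.37112388 0.26022453] [[0.1908, -0.9406, -0.2809, 0.546], [-0.9816, -0.1829, -0.0546, 0.3853], [-0.0, 0.2862, -0.9582, 0.3843], [0.0, 0.0, 0.0, 1.0]]
[317.75735686 195.78938279] [541.37368082 124.6343627 ]
```

View pics/wrist1.png

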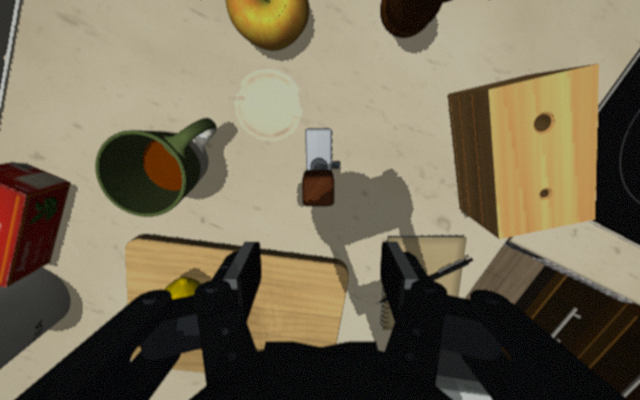

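View pics/side1.png

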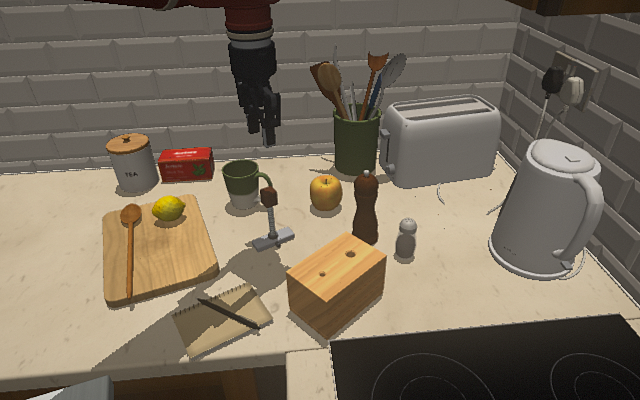

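The wrist view shows the grip at about (318,187), aligned with the image axes, the foot above it, and the wide bore near (543,122). I'll zoom in to refine these.

Run:
```python
from h import *
crop("pics/wrist1.png","pics/w1a.png",290,115,60,100,6)
crop("pics/wrist1.png","pics/w1b.png",440,55,170,190,4)
```

```text
(no output)
```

View pics/w1a.png

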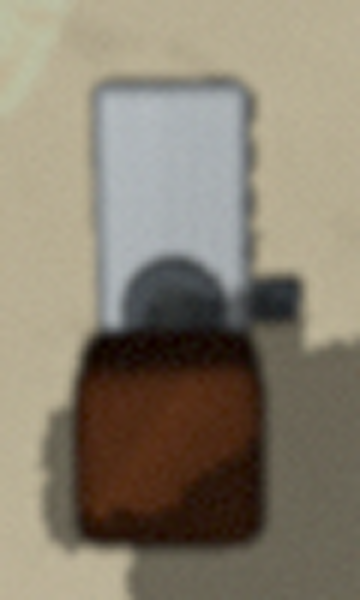

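View pics/w1b.png

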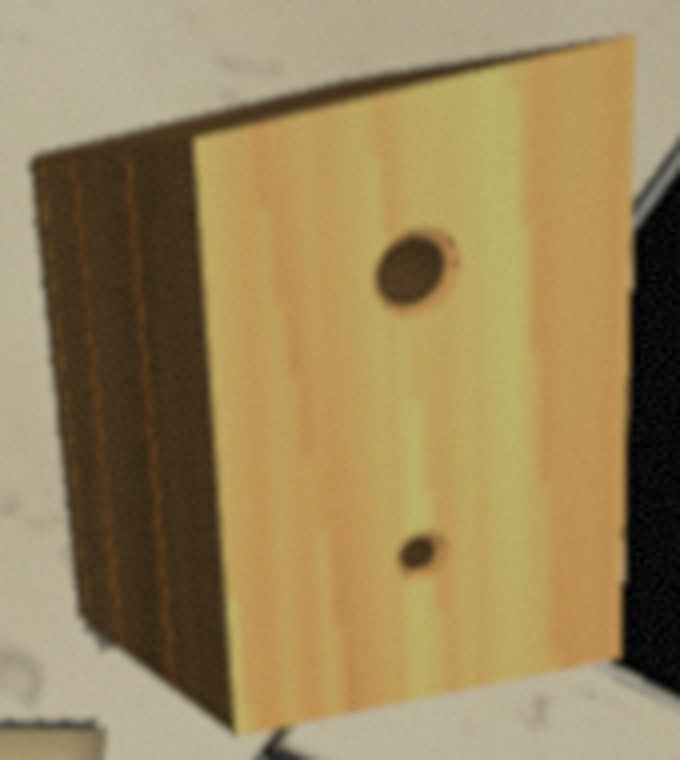

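Run:
```python
from h import *
W=lambda x,y:(290+x/6-.4,115+y/6-.4)
B=lambda x,y:(440+x/4-.4,55+y/4-.4)
for p in[(171,457),(80,370),(262,370),(80,545),(262,545)]: print(plane("wrist",W(*p),.135).round(4))
print('foot',[plane("wrist",W(*p),.014).round(4).tolist() for p in[(97,85),(245,85)]])
print('bore',plane("wrist",B(418,267),.095).round(4),plane("wrist",B(411,270),.092).round(4),'narrow',plane("wrist",B(422,551),.095).round(4))
P=np.array([plane("wrist",B(*p),.095) for p in[(195,138),(635,38),(620,655),(238,732)]]);print(P.round(4),P.mean(0))
c=P.mean(0)[:2]
for i in range(4):
  v=P[(i+1)%4]-P[i];print(np.linalg.norm(v),np.degrees(np.arctan2(v[1],v[0])))
```

```text
[0.4782 0.3739 0.135 ]
[0.4882 0.3888 0.135 ]
[0.4931 0.3637 0.135 ]
[0.4627 0.3843 0.135 ]
[0.4677 0.3585 0.135 ]
foot [[0.518, 0.3975, 0.014], [0.5236, 0.3685, 0.014]]
bore [0.5728 0.1789 0.095 ] [0.5721 0.1781 0.092 ] narrow [0.5085 0.1509 0.095 ]
[[0.5898 0.2393 0.095 ]
 [0.628  0.1514 0.095 ]
 [0.4922 0.0906 0.095 ]
 [0.4536 0.1784 0.095 ]] [0.54090143 0.16491145 0.095     ]
0.09592985478855763 -66.52958437929593
0.1487499377936865 -155.889152080496
0.09591170720908626 113.78162957897499
0.14927108638896677 24.116121153358737
```

{"method": "servo_tool", "body": {
  "deltas": [
    [[60,2.5,3,-40,0],[60,2.5,3,-85,0],[60,2.5,3,-120,0],[60,2.5,3,-141,0],[60,2.5,3,-141,0]]
  ]
}}

```text
time: 3.25
tool_pos: [0.4758, 0.3737, 0.1182]
tool_rot: [0.001, 0.995, 0.096, -0.001]
contact_force: [-0.4, 0.3, -0.2]
gripper_width: 0.701
```

Run:
```python
from h import *
print(state()['tool_pos'],state()['contact_force'])
for n in("wrist","side"): cv2.imwrite(f"pics/{n}2.png",grab_frame(n)[:,:,::-1])
crop("pics/side2.png","pics/s2a.png",200,130,140,120,5)
```

```text
[0.47576095 0.37366815 0.11824633] [-0.37838337  0.31855044 -0.17422292]
```

View pics/wrist2.png

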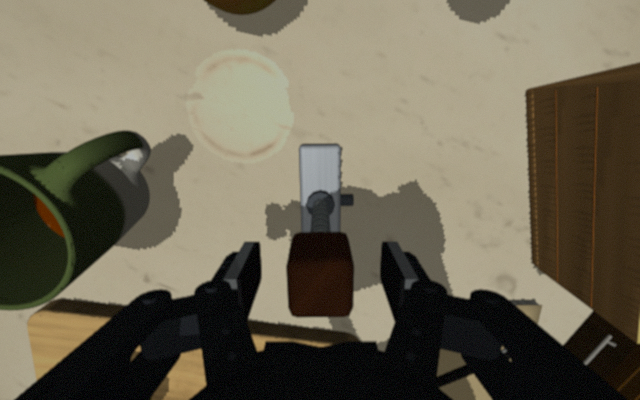

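View pics/s2a.png

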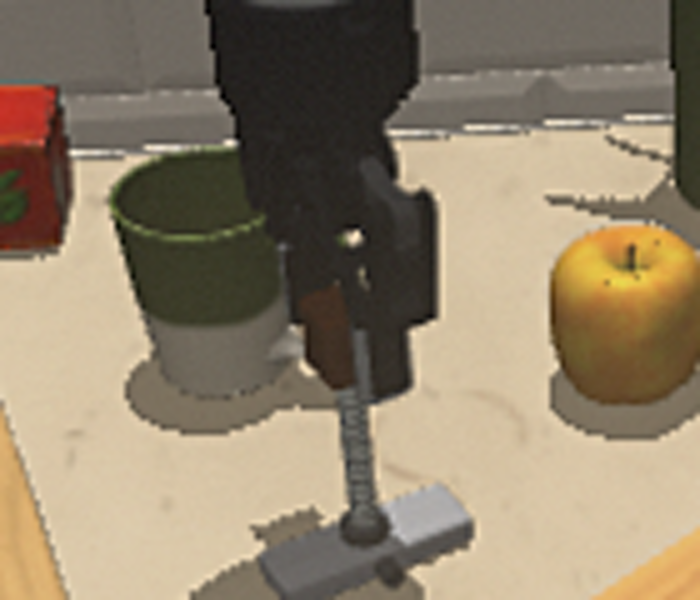

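The grip at (320,275) sits centred between the open pads, clear on both sides. Closing now.

{"method": "servo_tool", "body": {
  "deltas": [
    [[20,0,0,0,0],[20,0,0,0,0],[20,0,0,0,0],[20,0,0,0,0],[20,0,0,0,0]]
  ]
}}

```text
time: 3.98
tool_pos: [0.4773, 0.3749, 0.1212]
tool_rot: [-0.0, 0.995, 0.096, 0.001]
contact_force: [-0.5, -1.4, 6.2]
gripper_width: 0.32
```

Run:
```python
from h import *
print(state()['tool_pos'],state()['contact_force'],state()['gripper_width']*85)
c=calibration("wrist")
t=state()['tool_pos']
cv2.imwrite("pics/wrist3.png",grab_frame("wrist")[:,:,::-1])
crop("pics/wrist3.png","pics/w3.png",260,120,120,210,3)
for d in(-.014,0,.014): print(proj("wrist",t+np.array([d*.982,d*.19,.017]),c))
```

```text
[0.47731622 0.37491982 0.12121991] [-0.47723848 -1.35107179  6.24025515] 27.21915695420343
[320.61432332 323.9347508 ]
[320.65645338 295.00040053]
[320.70137512 264.14875243]
```

View pics/w3.png

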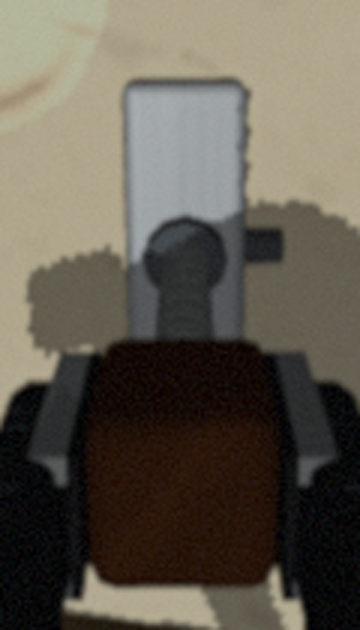

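{"method": "servo_tool", "body": {
  "deltas": [
    [[20,0,0,20,0],[20,0,0,50,0],[20,0,0,90,0],[20,0,0,125,0],[20,0,0,135,0]]
  ]
}}

```text
time: 4.65
tool_pos: [0.4771, 0.3752, 0.2575]
tool_rot: [-0.001, 0.995, 0.096, 0.002]
contact_force: [-0.4, -0.5, -3.4]
gripper_width: 0.316
```

{"method": "servo_tool", "body": {
  "deltas": [
    [[20,20,-40,0,0],[20,45,-90,0,0],[20,70,-140,0,0],[20,90,-185,0,0],[20,94,-194,0,0]]
  ]
}}

```text
time: 5.28
tool_pos: [0.5704, 0.1777, 0.2521]
tool_rot: [0.0, 0.996, 0.094, -0.002]
contact_force: [-1.0, 0.5, -4.2]
gripper_width: 0.317
```

{"method": "servo_tool", "body": {
  "deltas": [
    [[20,0,0,-5,0],[20,0,0,-10,0],[20,0,0,-10,0],[20,0,0,-10,0]]
  ]
}}

```text
time: 5.78
tool_pos: [0.57, 0.1814, 0.2442]
tool_rot: [-0.0, 0.995, 0.097, -0.0]
contact_force: [-1.0, 0.6, -3.8]
gripper_width: 0.323
```

Run:
```python
from h import *
s=state();print(s['tool_pos'],s['contact_force'],s['gripper_width']*85)
for n in("wrist","side","scene"): cv2.imwrite(f"pics/{n}4.png",grab_frame(n)[:,:,::-1])
crop("pics/side4.png","pics/si4.png",270,120,140,150,4)
crop("pics/scene4.png","pics/sc4.png",320,100,140,150,4)
```

```text
[0.56998633 0.18141216 0.24420873] [-1.0405847   0.55993118 -3.81313115] 27.44540715918771
```

View pics/si4.png

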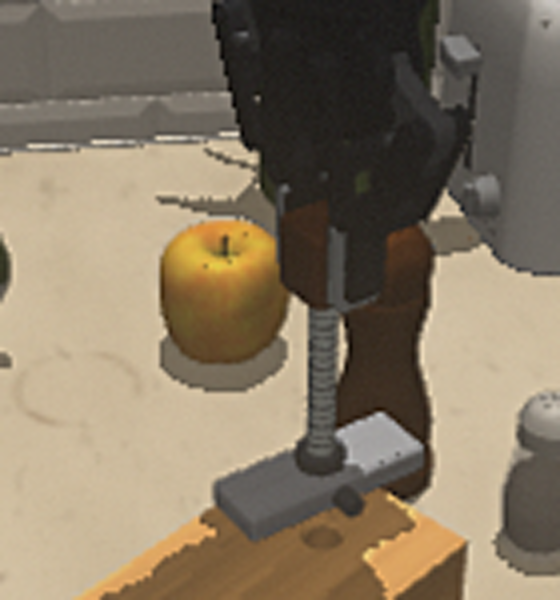

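View pics/sc4.png

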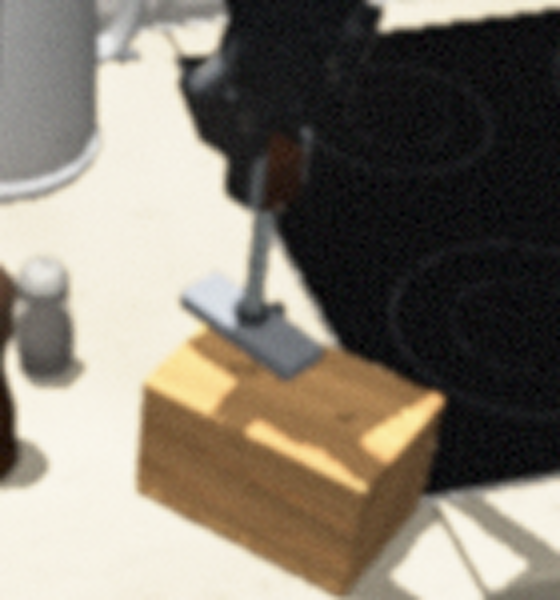

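View pics/wrist4.png

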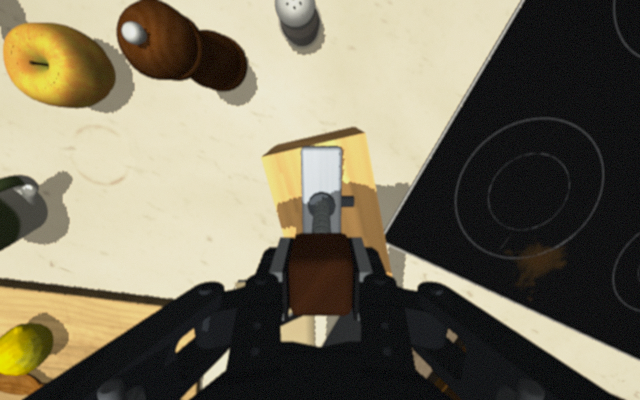

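Run:
```python
from h import *
D=lambda x,y:(270+x/4-.4,120+y/4-.4)
S=lambda x,y:(320+x/4-.4,100+y/4-.4)
print('collar',tri("scene",S(252,312),"side",D(321,455)))
f=tri("scene",S(252,325),"side",D(319,471));print('foot top centre',f)
print('rod top',tri("scene",S(267,205),"side",D(326,305)))
print('bore tri',tri("scene",(380.4,191.6),"side",(350.2,253.8)),tri("scene",(380.4,191.6),"side",D(323,538)))
z=f[0][2]
for n,L,F in(("scene",[(182,297),(215,275),(322,352),(290,378)],S),("side",[(215,490),(385,412),(423,452),(255,530)],D)):
  print(n,np.mean([plane(n,F(*p),z) for p in L],0).round(4))
```

```text
collar (array([0.56850432, 0.18113557, 0.13903082]), np.float64(0.0012543594524163859))
foot top centre (array([0.56743926, 0.18106746, 0.13023476]), np.float64(0.002074120085747028))
rod top (array([0.56868721, 0.1801165 , 0.21654612]), np.float64(0.0007885834394926148))
bore tri (array([0.57018796, 0.1806179 , 0.09297721]), np.float64(0.000629885115323405)) (array([0.57043569, 0.18032838, 0.09253636]), np.float64(0.00041884708950583116))
scene [0.5666 0.1815 0.1302]
side [0.57   0.1824 0.1302]
```

Rod and bore agree to about 2 mm horizontally in the fixed cameras; the wrist view hints at +2 mm in x and −1 mm in y. I'll correct by a compromise while descending.

{"method": "servo_tool", "body": {
  "deltas": [
    [[20,1.3,-0.6,-7,0],[20,1.3,-0.6,-14,0],[20,1.3,-0.6,-18,0],[20,1.3,-0.6,-20,0],[20,1.3,-0.6,-20,0]]
  ]
}}

```text
time: 6.55
tool_pos: [0.5716, 0.1799, 0.2241]
tool_rot: [0.0, 0.995, 0.096, -0.0]
contact_force: [0.6, 0.2, -3.9]
gripper_width: 0.318
```

{"method": "servo_tool", "body": {
  "deltas": [
    [[20,0,0,-2,0],[20,0,0,-4,0],[20,0,0,-6,0],[20,0,0,-6,0]]
  ]
}}

```text
time: 7.05
tool_pos: [0.5715, 0.1799, 0.218]
tool_rot: [0.0, 0.995, 0.096, -0.0]
contact_force: [0.5, -0.2, -5.3]
gripper_width: 0.317
```

{"method": "servo_tool", "body": {
  "deltas": [
    [[20,0,0,-1,0],[20,0,0,-3,0],[20,0,0,-4,0],[20,0,0,-4,0]]
  ]
}}

```text
time: 7.55
tool_pos: [0.5718, 0.18, 0.2146]
tool_rot: [0.0, 0.995, 0.096, 0.0]
contact_force: [-1.2, -1.4, -0.1]
gripper_width: 0.312
```

Run:
```python
from h import *
s=state();print(s['tool_pos'],s['contact_force'],s['ft_torque'])
for n in("side","scene"): cv2.imwrite(f"pics/{n}5.png",grab_frame(n)[:,:,::-1])
crop("pics/side5.png","pics/si5.png",270,120,140,150,4)
crop("pics/scene5.png","pics/sc5.png",320,100,140,150,4)
```

```text
[0.57176644 0.17997684 0.21460322] [-1.19653361 -1.39466679 -0.1027419 ] [-0.01637966  0.17548814  0.04232275]
```

View pics/si5.png

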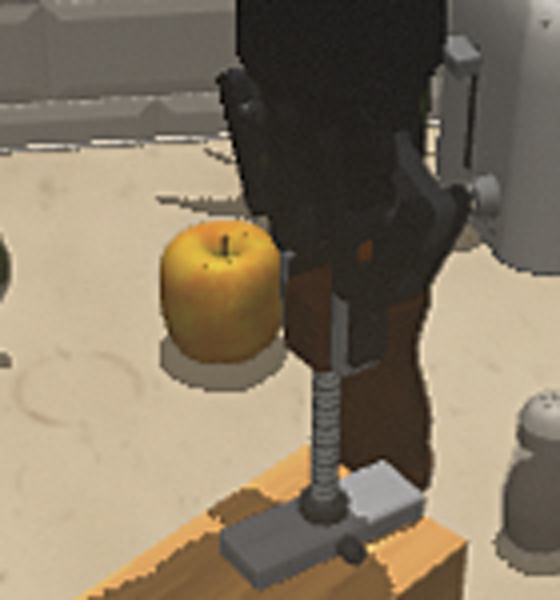

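View pics/sc5.png

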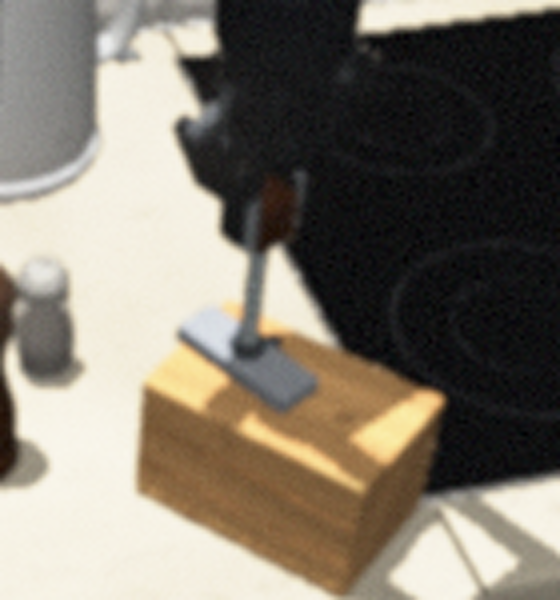

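Run:
```python
from h import *
D=lambda x,y:(270+x/4-.4,120+y/4-.4)
S=lambda x,y:(320+x/4-.4,100+y/4-.4)
print('collar',tri("scene",S(249,345),"side",D(324,505)))
for n,L,F in(("scene",[(178,333),(210,308),(317,382),(287,412)],S),("side",[(222,545),(388,460),(424,500),(262,588)],D)):
  print(n,np.mean([plane(n,F(*p),.109) for p in L],0).round(4))
```

```text
collar (array([0.56960236, 0.17942459, 0.11197642]), np.float64(0.001692290969180275))
scene [0.5622 0.185  0.109 ]
side [0.5684 0.1729 0.109 ]
```

{"method": "servo_tool", "body": {
  "deltas": [
    [[20,0,0,-1,0],[20,0,0,-2,0],[20,0,0,-3,0],[20,0,0,-4,0],[20,0,0,-4,0]]
  ]
}}

```text
time: 8.28
tool_pos: [0.5717, 0.18, 0.2101]
tool_rot: [0.0, 0.995, 0.096, 0.0]
contact_force: [-0.3, -0.6, -1.2]
gripper_width: 0.322
```

{"method": "servo_tool", "body": {
  "deltas": [
    [[20,0,0,-1,0],[20,0,0,-2,0],[20,0,0,-3,0],[20,0,0,-4,0],[20,0,0,-4,0]]
  ]
}}

```text
time: 8.9
tool_pos: [0.5717, 0.1799, 0.2061]
tool_rot: [0.0, 0.995, 0.096, 0.0]
contact_force: [-0.9, -0.5, -1.4]
gripper_width: 0.32
```

The rod is sinking freely, with no rise in force after about 10 mm, so it is in the bore.

{"method": "servo_tool", "body": {
  "deltas": [
    [[20,0,0,-4,0],[20,0,0,-8,0],[20,0,0,-12,0],[20,0,0,-15,0],[20,0,0,-15,0]]
  ]
}}

```text
time: 9.52
tool_pos: [0.5716, 0.1799, 0.1907]
tool_rot: [0.0, 0.995, 0.096, -0.0]
contact_force: [0.2, -0.8, -2.5]
gripper_width: 0.326
```

{"method": "servo_tool", "body": {
  "deltas": [
    [[20,0,0,-1,0],[20,0,0,-2,0],[20,0,0,-3,0],[20,0,0,-4,0],[20,0,0,-4,0]]
  ]
}}

```text
time: 10.15
tool_pos: [0.5716, 0.1799, 0.1871]
tool_rot: [0.0, 0.995, 0.096, -0.0]
contact_force: [0.6, -1.4, -1.4]
gripper_width: 0.316
```

{"method": "servo_tool", "body": {
  "deltas": [
    [[20,0,0,-1,0],[20,0,0,-2,0],[20,0,0,-3,0],[20,0,0,-4,0],[20,0,0,-4,0]]
  ]
}}

```text
time: 10.78
tool_pos: [0.5716, 0.18, 0.1831]
tool_rot: [-0.0, 0.995, 0.096, -0.0]
contact_force: [0.3, -1.0, -2.0]
gripper_width: 0.314
```

{"method": "servo_tool", "body": {
  "deltas": [
    [[20,0,0,-1,0],[20,0,0,-2,0],[20,0,0,-3,0],[20,0,0,-4,0],[20,0,0,-4,0]]
  ]
}}

```text
time: 11.4
tool_pos: [0.5716, 0.18, 0.1791]
tool_rot: [-0.0, 0.995, 0.096, -0.0]
contact_force: [0.3, -1.1, -1.8]
gripper_width: 0.318
```

{"method": "servo_tool", "body": {
  "deltas": [
    [[20,0,0,-1,0],[20,0,0,-2,0],[20,0,0,-3,0],[20,0,0,-4,0],[20,0,0,-4,0]]
  ]
}}

```text
time: 12.02
tool_pos: [0.5719, 0.1801, 0.1763]
tool_rot: [-0.0, 0.995, 0.096, 0.0]
contact_force: [-1.6, -1.3, 5.3]
gripper_width: 0.32
```

{"method": "servo_tool", "body": {
  "deltas": [
    [[20,0,0,-1,0],[20,0,0,-2,0],[20,0,0,-3,0],[20,0,0,-4,0],[20,0,0,-4,0]]
  ]
}}

```text
time: 12.65
tool_pos: [0.5723, 0.1802, 0.1741]
tool_rot: [-0.0, 0.995, 0.096, 0.001]
contact_force: [-3.5, -2.5, 12.1]
gripper_width: 0.323
```

The tip has met the pad: the reading rose from −1.8 N to +12.1 N, which is about 13.5 N on the pad once the rod's weight is counted. I'll ease back about 2 mm and hold.

{"method": "servo_tool", "body": {
  "deltas": [
    [[20,0,0,1,0],[20,0,0,2,0],[20,0,0,2,0],[20,0,0,2,0],[20,0,0,2,0]]
  ]
}}

```text
time: 13.28
tool_pos: [0.5722, 0.1802, 0.1754]
tool_rot: [-0.0, 0.995, 0.096, 0.001]
contact_force: [-3.6, -1.5, 8.5]
gripper_width: 0.314
```

{"method": "servo_tool", "body": {
  "deltas": [
    [[20,0,0,0,0],[20,0,0,0,0],[20,0,0,0,0],[20,0,0,0,0],[20,0,0,0,0]]
  ]
}}

```text
time: 13.9
tool_pos: [0.5722, 0.1801, 0.1755]
tool_rot: [-0.0, 0.995, 0.096, 0.001]
contact_force: [-3.8, -0.6, 8.5]
gripper_width: 0.317
```

{"method": "servo_tool", "body": {
  "deltas": [
    [[20,0,0,0,0],[20,0,0,0,0],[20,0,0,0,0],[20,0,0,0,0],[20,0,0,0,0]]
  ]
}}

```text
time: 14.52
tool_pos: [0.5722, 0.1801, 0.1755]
tool_rot: [-0.0, 0.995, 0.096, 0.001]
contact_force: [-3.3, -2.1, 9.1]
gripper_width: 0.32
```

{"method": "servo_tool", "body": {
  "deltas": [
    [[20,0,0,0,0],[20,0,0,0,0],[20,0,0,0,0],[20,0,0,0,0],[20,0,0,0,0]]
  ]
}}

```text
time: 15.15
tool_pos: [0.5722, 0.1802, 0.1755]
tool_rot: [-0.0, 0.995, 0.096, 0.001]
contact_force: [-3.9, -1.8, 8.6]
gripper_width: 0.315
```

Run:
```python
from h import *
s=state();print(s['time'],s['tool_pos'],s['contact_force'],s['ft_torque'])
for n in("side","scene"): cv2.imwrite(f"pics/{n}6.png",grab_frame(n)[:,:,::-1])
crop("pics/side6.png","pics/si6.png",270,120,140,150,4)
```

```text
15.15 [0.57222283 0.18015907 0.17546036] [-3.85162553 -1.80258439  8.61750273] [-0.39642704  0.85938515 -0.0135128 ]
```

View pics/si6.png

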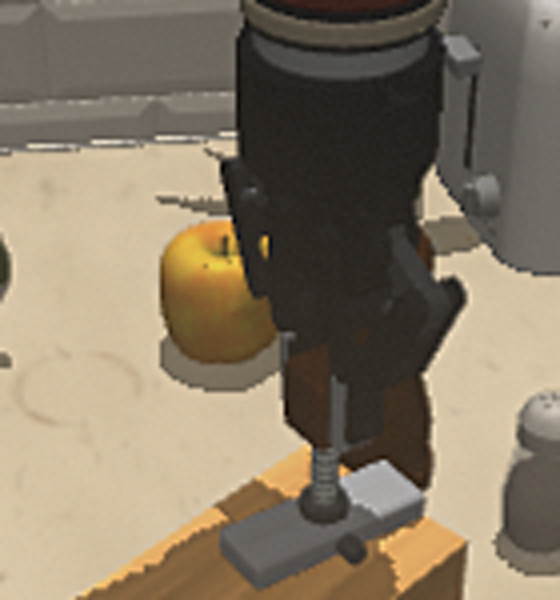

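Held for more than 2 s at a reading of about 8.6 N, so about 10 N on the pad; the foot is flat in the view. Now I'll unload gradually before opening.

{"method": "servo_tool", "body": {
  "deltas": [
    [[20,0,0,1,0],[20,0,0,2,0],[20,0,0,3,0],[20,0,0,4,0],[20,0,0,4,0]]
  ]
}}

```text
time: 15.88
tool_pos: [0.5718, 0.18, 0.1773]
tool_rot: [-0.0, 0.995, 0.096, 0.0]
contact_force: [-0.6, -0.8, 4.2]
gripper_width: 0.32
```

{"method": "servo_tool", "body": {
  "deltas": [
    [[20,0,0,0.5,0],[20,0,0,1,0],[20,0,0,1.5,0],[20,0,0,1.5,0],[20,0,0,1.5,0]]
  ]
}}

```text
time: 16.5
tool_pos: [0.5716, 0.18, 0.1785]
tool_rot: [-0.0, 0.995, 0.096, -0.0]
contact_force: [0.5, -1.0, -1.0]
gripper_width: 0.32
```

{"method": "servo_tool", "body": {
  "deltas": [
    [[29,0,0,0,0],[31,0,0,0,0],[34,0,0,0,0],[40,0,0,0,0],[50,0,0,0,0]]
  ]
}}

```text
time: 17.12
tool_pos: [0.5716, 0.18, 0.1788]
tool_rot: [-0.0, 0.995, 0.096, 0.0]
contact_force: [0.7, 0.2, 0.2]
gripper_width: 0.586
```

{"method": "servo_tool", "body": {
  "deltas": [
    [[60,0,0,0,0],[60,0,0,0,0],[60,0,0,0,0]]
  ]
}}

```text
time: 17.5
tool_pos: [0.5717, 0.18, 0.1788]
tool_rot: [0.0, 0.995, 0.096, 0.0]
contact_force: [0.6, 0.2, 0.4]
gripper_width: 0.698
```

Run:
```python
from h import *
s=state();print(s['time'],s['tool_pos'],s['contact_force'],s['gripper_width']*85)
for n in("side","wrist"): cv2.imwrite(f"pics/{n}7.png",grab_frame(n)[:,:,::-1])
crop("pics/side7.png","pics/si7.png",270,120,140,150,4)
```

```text
17.5 [0.57166344 0.17997063 0.17880092] [0.63253238 0.23897063 0.44880822] 59.3720124743936
```

View pics/wrist7.png

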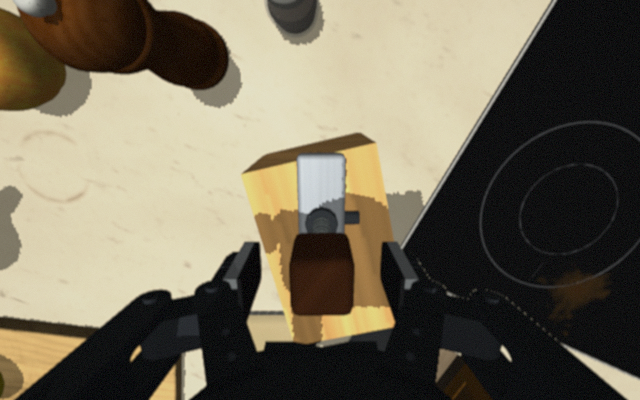

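View pics/si7.png

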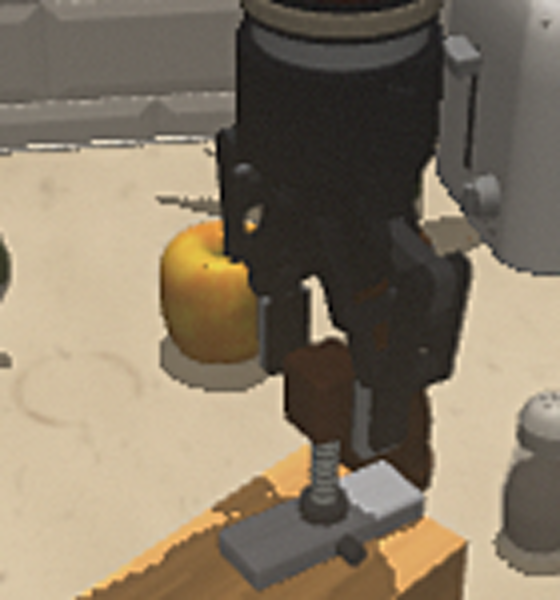

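The jaws are open and clear of the grip on both sides; the gauge stands with its foot flat. I'll withdraw straight up.

{"method": "servo_tool", "body": {
  "deltas": [
    [[60,0,0,8,0],[60,0,0,25,0],[60,0,0,55,0],[60,0,0,90,0],[60,0,0,110,0]]
  ]
}}

```text
time: 18.23
tool_pos: [0.5726, 0.1801, 0.2928]
tool_rot: [-0.0, 0.995, 0.096, 0.002]
contact_force: [-0.3, 0.0, -0.4]
gripper_width: 0.702
```

{"method": "servo_tool", "body": {
  "deltas": [
    [[60,-30,0,0,0],[60,-60,0,0,0],[60,-60,0,0,0],[60,-60,0,0,0]]
  ]
}}

```text
time: 18.73
tool_pos: [0.512, 0.18, 0.2892]
tool_rot: [-0.0, 0.995, 0.096, 0.0]
contact_force: [0.3, -0.4, 0.1]
gripper_width: 0.704
```

Run:
```python
from h import *
s=state();print(s['time'],s['tool_pos'],s['contact_force'],s['gripper_width']*85)
for n in("side","scene"): cv2.imwrite(f"pics/{n}8.png",grab_frame(n)[:,:,::-1])
crop("pics/side8.png","pics/si8.png",270,120,140,150,4)
crop("pics/scene8.png","pics/sc8.png",320,100,140,150,4)
```

```text
18.725 [0.5120247  0.179957   0.28918501] [ 0.34192411 -0.35278519  0.0951188 ] 59.8633842607989
```

View pics/sc8.png

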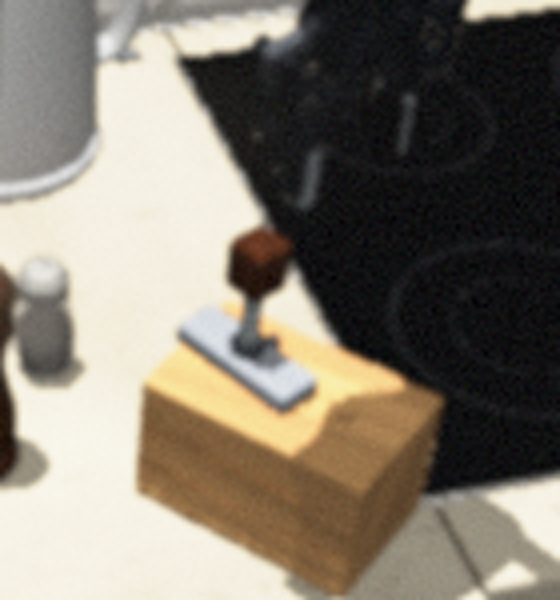

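View pics/si8.png

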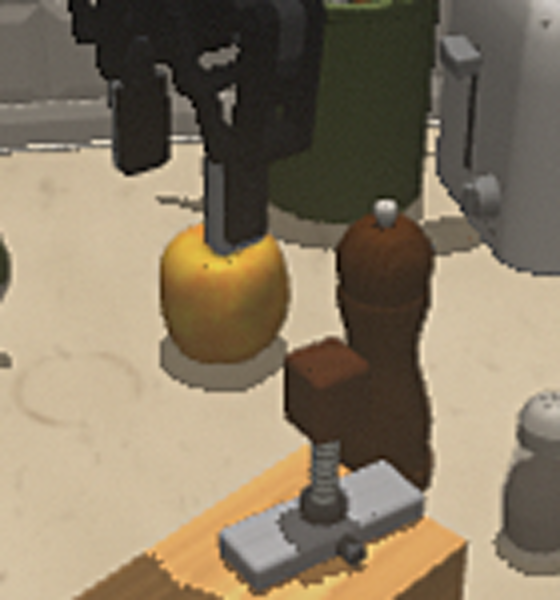

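The gauge stands upright and free, foot flat on the block. The grip sits at the same height as right after release (underside at about (325,440) in the side crop). The apple, mill and shaker are unmoved.

```bash
python3 -c "
from plant import *
print(job_done())"
```

```text
the job is handed in; nothing more can be done
None
```

The depth gauge is standing released on the block with its rod in the wide bore, and I handed the job in at about 18.7 s on the robot's clock.

- **Placing:** I took the gauge by its grip, lifted it and set the foot flat over the wide bore. The rod slid in freely and met the pad after roughly 38 mm of travel.
- **Pressing:** The first push read 12 N at the wrist, about 13.5 N on the pad. I eased back and held a reading of about 8.6 N, roughly 10 N on the pad, for just over 2 s. I then unloaded to about zero, opened the jaws and withdrew straight up.
- **Last checks:** After release, the pictures show the foot flat, the gauge upright and the grip no higher than right after release. The gripper is clear with near-zero wrist force. The apple, mill and shaker have not moved. The mug was not in those last close-ups, but the arm never went back near it.
- **What disagreed:** The camera estimates of the bore and rod positions differed by 2–3 mm, so I used a compromise. Once the foot was down, its corner points gave centres over 10 mm apart, so I relied on the collar around the rod instead. During the press there was a side force of up to about 4 N, which went away on unloading. I could not measure the final pad compression directly; it rests on the rod's own weight.

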